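# Weigh a sample bottle, then show its base to the code camera

### The job

Take the tallest, slimmest bottle out of the sample tray, stand it upright in the middle of the balance's small round pan and let go of it there for about two seconds so that it is weighed. Then pick it up again and hold it in the air for the inspection camera, its underside squarely facing the lens, centred in the view and 100 mm from the lens, and finish while still holding it there, steady. Never drop it, and leave the other bottle, the jar and the brush where they are.

Things in the scene. Friction and masses are not known exactly. Their poses are not given: they have to be found in the camera images.
- bottle_center (a point): The bottle to weigh and show: a slim round closed bottle of white plastic with a grey cap, the tallest of the three in the tray: 110 mm tall, body 34 mm in diameter up to 78 mm from its underside, cap 29 mm in diameter above that; 90 to 180 g. This point is on its axis, half-way up (55 mm above its underside). Its z axis runs along the bottle from underside to cap; it is round, so its x and y mean nothing. It stands upright in one of the tray's three places.
- bottle_base (a point): Centre of that bottle's underside, which bears a small dark square code; axes as for bottle_center.
- tray: Shallow aluminium tray, 120 mm (its x) by 290 mm (its y), 18 mm high, walls and floor 4 mm thick, fixed. Origin: centre of its underside. Three bottles stand in it in a row along its y axis, 92 mm apart, in any order.
- pan_top (a point): Centre of the top face of the balance's round steel pan, 100 mm in diameter, fixed 80 mm above the bench. It does not move.
- balance: Laboratory balance, white housing 240 mm (its x) by 200 mm (its y), top of the housing 58 mm above the bench, display at its -x end; fixed. Origin: on the bench under the housing's centre. The pan's centre lies 35 mm along its +x. Balance and tray stand one to each side of the bench, either way round.
- pan: The balance's round steel pan, 100 mm in diameter and 6 mm thick. Origin: centre of its underside.
- camera: Inspection camera on a low round stand (foot 110 mm in diameter), fixed to the far side of the bench. Origin: on the bench at the foot's centre. Its head looks obliquely upwards, towards the robot's side: 60 degrees above level, towards the camera's own -x.
- lens: Camera head: grey box 44 x 44 x 50 mm with a black lens barrel 34 mm in diameter. Origin: at the middle of the barrel's front end, 105 mm above the bench, straight above the middle of the foot. Its z axis is the viewing direction, out of the lens (30 degrees off vertical). The bottle is shown when its underside's centre is on this axis, 100 mm out, and the bottle's own z axis points the same way as this z axis (cap away from the lens).
- view_point (a point): The point on the camera's viewing axis 100 mm from the lens, where the centre of the bottle's underside must be held; axes as for lens.
- squat_center (a point): Bystander in the tray: squat closed bottle of white plastic with a grey cap, 72 mm tall, body 42 mm in diameter; point on its axis half-way up.
- jar_center (a point): Bystander in the tray: low white jar with a grey lid, 50 mm tall, 58 mm in diameter; point on its axis half-way up.
- brush: Bystander: brush 160 mm long lying on the bench between tray and balance; origin at the middle of its underside.
Things that resemble listed ones, but are neither listed nor needed, are in the scene too. Leave any brown or orange look-alike of the part that bears bottle_center alone.

How it is judged (in metres and radians):
On the way:
1. the tall bottle stands upright and free on the middle of the balance pan, let go of, for a second (contact force between bottle and pan above 0.4 N and contact force between bottle and the fingers below 0.02 N and horizontal distance between bottle_base and pan_top below 0.025 m and z of bottle_base in the frame of pan_top between -0.004 and 0.006 m and angle between bottle_center's own z axis and vertical below 0.1 rad and linear speed of bottle below 0.02 m/s), for 1 s.
At the end, for the whole second after the job is handed in: Held by the gripper alone, under 30 mm/s; underside's centre 75 to 125 mm from the lens along the viewing axis and within 20 mm of it in each direction across; bottle axis within 0.2 rad of the viewing axis, cap away from the lens (z of bottle_base in the frame of lens between 0.075 and 0.125 m and x of bottle_base in the frame of lens between -0.02 and 0.02 m and y of bottle_base in the frame of lens between -0.02 and 0.02 m and z of bottle_center in the frame of lens above 0.115 m and angle between the z axis of bottle_center and the z axis of lens, either way round below 0.2 rad and height (world z) of bottle_base above 0.12 m and contact force between bottle and the fingers above 1 N and contact force between bottle and camera below 0.1 N and contact force between bottle and pan below 0.1 N and linear speed of bottle below 0.03 m/s); the arm keeps its last pose, push and grip.
It fails at once if the squat bottle is moved more than 30 mm or knocked over (distance of squat_center from where it was at the start of the episode above 0.03 m or angle between squat_center's own z axis and vertical above 0.4 rad).
It fails at once if the jar is moved more than 30 mm or knocked over (distance of jar_center from where it was at the start of the episode above 0.03 m or angle between jar_center's own z axis and vertical above 0.4 rad).
It fails at once if the brush is moved more than 30 mm (distance of brush from where it was at the start of the episode above 0.03 m).
It fails at once if the bottle is dropped: it falls faster than 0.5 m/s outside the gripper (contact force between bottle and the fingers below 0.01 N and linear speed of bottle above 0.5 m/s).
It also fails if it takes over 54 s, if anything falls off the work surface, if the arm or the gripper's body presses on something with over 40 N, if the wrist force passes 120 N, or if a joint passes its speed limit or range.

### The arm

A 6-joint arm with a two-finger parallel gripper is mounted at the origin on the work surface. World frame = base frame: x ahead of the robot, y to its left, z up, the work surface at z = 0. Lengths are in mm, angles in rad, forces in N, time in s.
With the tool pointing down it reaches from about 300 to 775 mm from the base axis. Payload 14.6 kg.
Tool frame: the origin (TCP) lies midway between the tips of the shut fingers; the grasp point (between the pads) lies 19 mm behind it; y points along the fingers, x is the direction in which the jaws open and shut, and the axes are right-handed (so a half turn about y gives the same grasp; the last joint's range is limited). The gripper opens to 94 mm and grips with 3 to 60 N. Pads are 16 mm wide; open, the fingers measure 119 mm over their backs; the gripper's body (75 mm by 177 mm) begins 78 mm behind the grasp point.
Start: joints at [-1.225, 0.3, 1.521, -0, 1.321, -0.067], TCP at [220.639, -503.793, 205.446] pointing down, gripper open.
Joint ranges: [-3.03, 3.03], [-0.79, 2.21], [0.23, 2.52], [-1.04, 4.18], [0, 3.07], [-2.55, 2.55]. Speed limits (rad/s): [2.22, 2.22, 2.57, 3.14, 3.14, 3.14].

### API

Orientations are given as [roll, pitch, yaw] about the fixed x, y, z axes, in that order (R = Rz(yaw) Ry(pitch) Rx(roll)).
In Python, from cell import manip gives the robot as it stands.
- The arm moves only by the tool servo_tool, never from a script. Its argument "commands" is a list of rows, each an object with "dp": the shift along the tool's x, y, z in mm, a list of three; "turn": the turn, a rotation vector about the tool's x, y, z in degrees, a list of three. A call has 1 to 5 rows; each row is the pose to reach, as a shift and turn from the pose measured when the call began, along the tool's axes at that moment; what a row does not reach only later rows make up. A row lasts 1/12 s, in which the tool goes at most 41.7 mm and 7.16 degrees, less where a joint would pass 70% of its speed; a pose out of reach is approached as far as the arm can. A call with a gripper value outside its range is refused whole. "grip" is the gripper command: -1 is fully open, 1 is shut, values between are in proportion, set as the call begins (left out, the last holds). The fingers move at their own pace and stop on an object; "force" is the grip in N (left out, the last holds). Time passes only in rows, so rows that repeat a pose let the fingers close. It gives the time, the measured TCP pose, the force and the opening at its end, in the units of the state.
- manip.read_state(): the state, without advancing time (a new reading comes with each control period).
- manip.camera(name): name is "scene" or "top" or "wrist"; returns a dict with "img" (420x560x3 uint8, red, green, blue), "depth" (420x560 float32, mm along the optical axis (not along the pixel's ray), 0 where there is no reading), "K" (3x3 intrinsics, pixels), "k1" (the pictures are not rectified: a ray, as slopes to the right and down, at radius r is drawn at 1 + k1 r^2 times it, then the intrinsics apply), "R" (3x3) and "t" (3): a world point X has camera coordinates R X + t; the wrist camera has in their place "hand_eye" (4x4, takes a point from camera to tool coordinates, whose origin is the TCP and whose axes are the tool frame's). Camera axes: x right, y down, z forward; pixel columns grow to the right and rows downward; lengths in mm; the calibration is good to about 2 mm. A picture is of the moment at which its call begins: read the wrist's pose just before it.
- manip.sign_off(): hands the job in, once; it reports no verdict.
The state is a dict: "clock": time; "joints": joint angles; "qd": joint speeds; "effort": joint torques, N m; "eef_pos": TCP position; "eef_rot": TCP orientation; "wrist_force": force on the tool from outside, world axes, zero at the start; "moment": the same for the moment, N m; "finger_gap": finger opening in mm.
Only numpy, scipy, OpenCV 4.12 (cv2) and the standard library are available. Lean on these libraries where they do the work, as an engineer would, in place of code of your own. Each camera call takes 0.05 s, during which the arm holds its last target.

## Working session

There is one attempt and no reset: what is moved stays moved. The work goes in short steps, Python scripts to look and compute and a tool call to move; the robot and the scene stay as the last step left them, time stands still between calls to the robot, and variables do not carry over. Pictures are saved under pics/ and viewed, and the job is handed in when it is done.

Besides the shell and the picture viewer there is one more tool, called after "Request:" as a command line: name --argument value ..., lists and objects as JSON in quotes. servo_tool: Moves the arm, as the interface text tells. Its arguments: {"type":"object","properties":{"commands":{"type":"array","items":{"type":"object","properties":{"dp":{"type":"array","items":{"type":"number"}},"turn":{"type":"array","items":{"type":"number"}}}}},"grip":{"type":"number"},"force":{"type":"number"}},"required":["commands"]}

```bash
mkdir -p pics; cat > h.py <<'E'
import numpy as np, cv2
from cell import manip
from scipy.spatial.transform import Rotation as Ro
def save(n,img): cv2.imwrite('pics/'+n+'.png',img[:,:,::-1])
E
python3 - <<'E'
from h import *
import pickle
s=manip.read_state();print(s)
a={n:manip.camera(n) for n in('scene','top')}
pickle.dump(a,open('a.pkl','wb'))
for n in a: save(n+'0',a[n]['img']); print(n,a[n]['K'],a[n]['k1'],a[n]['R'],a[n]['t'])
E
```

```text
{'clock': 0.0, 'joints': array([-1.22461455e+00,  3.00465215e-01,  1.52158531e+00, -1.94512950e-07,
        1.32069154e+00, -6.65927163e-02]), 'qd': array([ 2.10606449e-04, -8.04618152e-05, -5.23178414e-04, -9.76926485e-04,
       -4.60053681e-04,  1.38451705e-03]), 'effort': array([-4.81856350e-04, -5.31804299e+01, -3.52737522e+01,  7.08152773e-02,
        2.43890437e-02, -9.59759427e-05]), 'eef_pos': array([ 220.54542642, -503.55828914,  204.88776775]), 'eef_rot': array([-1.57072003e+00,  1.14688157e-03, -1.15802175e+00]), 'wrist_force': array([-0.2252762 , -0.09060916, -0.44961591]), 'moment': array([0.00941913, 0.00646849, 0.03860482]), 'finger_gap': 93.95898721792267}
scene [[428.83523316   0.         286.52228822]
 [  0.         428.83523316 208.83725672]
 [  0.           0.           1.        ]] -0.031228352397572864 [[ 6.72574302e-02  9.97735653e-01  6.72698358e-05]
 [ 8.15193545e-01 -5.49133794e-02 -5.76579574e-01]
 [-5.75270304e-01  3.88340984e-02 -8.17040997e-01]] [ -45.64194954 -393.62935265 1471.4956521 ]
top [[420.87002127   0.         278.24933841]
 [  0.         420.87002127 209.65996549]
 [  0.           0.           1.        ]] -0.10937714750825757 [[-0.02512933 -0.99959562  0.01330853]
 [-0.99399651  0.02356606 -0.10684372]
 [ 0.10648689 -0.01591354 -0.99418675]] [   7.5497313   559.77411569 1156.23081885]
```

View pics/scene0.png

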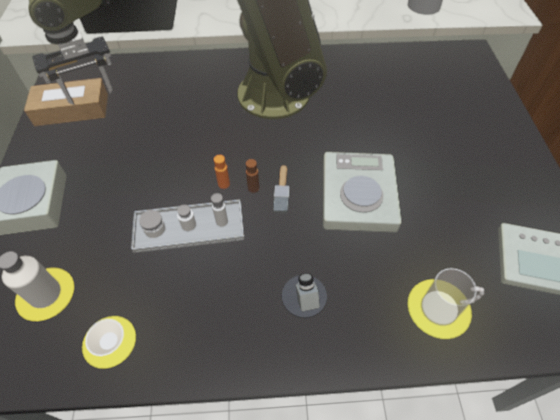

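View pics/top0.png

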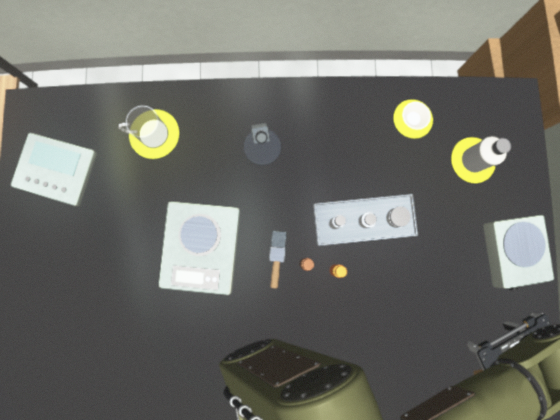

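```bash
cat >> h.py <<'E'
def rays(c,uv):
    uv=np.asarray(uv,float).reshape(-1,1,2)
    n=cv2.undistortPoints(uv,c['K'],np.array([c['k1'],0,0,0,0.])).reshape(-1,2)
    return np.c_[n,np.ones(len(n))]
def onplane(c,uv,z):
    d=rays(c,uv)@c['R']; o=-c['R'].T@c['t']
    return o+d*((z-o[2])/d[:,2])[:,None]
def cloud(c):
    h,w=c['depth'].shape; u,v=np.meshgrid(np.arange(w),np.arange(h))
    r=rays(c,np.c_[u.ravel(),v.ravel()])*c['depth'].ravel()[:,None]
    return ((r-c['t'])@c['R']).reshape(h,w,3)
E
python3 - <<'E'
from h import *
import pickle
a=pickle.load(open('a.pkl','rb'))
for n,z0 in(('scene',(120,150,290,180)),('top',(150,110,270,190))):
    c=a[n]; P=cloud(c); 
    x,y,w,h=z0
    save('crop_'+n,cv2.resize(c['img'][y:y+h,x:x+w],None,fx=2.7,fy=2.7,interpolation=cv2.INTER_CUBIC))
    pts={'scene':[(218,199),(185,211),(151,215),(361,193),(306,277),(308,300),(283,190)],'top':[(337,222),(367,219),(398,216),(200,235),(262,147),(260,130),(278,250)]}[n]
    for p in pts: print(n,p,P[p[1],p[0]].round(1),c['depth'][p[1],p[0]])
E
```

```text
scene (218, 199) [ 521.8 -161.4  113.2] 1072.5905
scene (185, 211) [ 527.7 -250.1   77.5] 1094.8813
scene (151, 215) [ 518.  -343.6   54.5] 1115.5983
scene (361, 193) [503.2 207.6  81. ] 1123.8629
scene (306, 277) [747.3  38.9 106.4] 956.14105
scene (308, 300) [789.7  40.6  76.9] 955.9589
scene (283, 190) [432.    6.7  19.5] 1207.3384
top (337, 222) [ 514.7 -157.9  113.8] 1100.4409
top (367, 219) [ 523.7 -246.8   73.9] 1142.418
top (398, 216) [ 531.5 -339.7   53.6] 1164.961
top (200, 235) [491.2 207.1  76.4] 1129.2408
top (262, 147) [746.7  36.3  10.7] 1224.5051
top (260, 130) [770.2  39.  102.5] 1135.6938
top (278, 250) [446.7  -2.7  18.7] 1185.255
```

View pics/crop_scene.png

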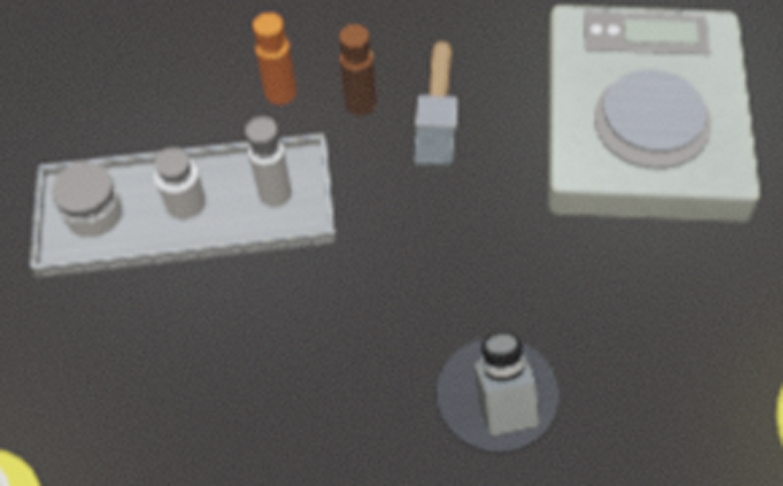

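View pics/crop_top.png

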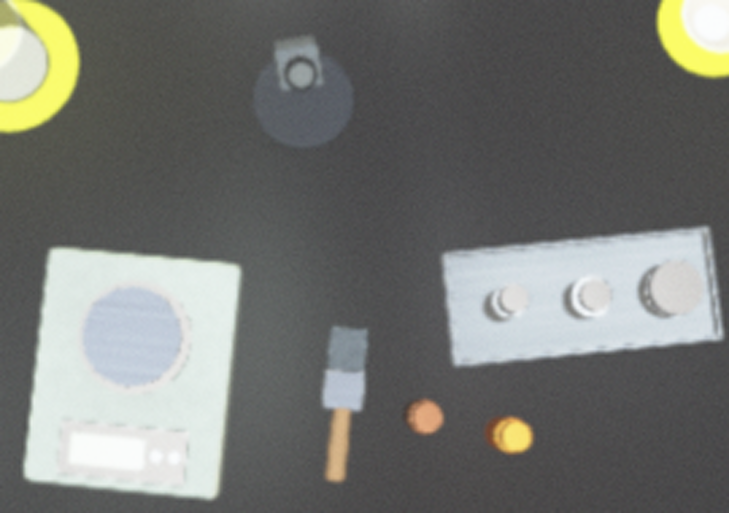

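```bash
python3 - <<'E'
from h import *
import pickle
a=pickle.load(open('a.pkl','rb'))
def reg(P,m): return np.where(m)
for n in a:
    c=a[n];P=cloud(c);X,Y,Z=P[...,0],P[...,1],P[...,2];d=c['depth']>0
    hsv=cv2.cvtColor(c['img'],cv2.COLOR_RGB2HSV)
    def circ(name,m,z):
        m=m.astype(np.uint8)
        k,l,st,ce=cv2.connectedComponentsWithStats(m)
        i=1+np.argmax(st[1:,4]); cs,_=cv2.findContours((l==i).astype(np.uint8),0,1)
        q=onplane(c,cs[0].reshape(-1,2),z)[:,:2].astype(np.float32)
        (x,y),r=cv2.minEnclosingCircle(q); e=cv2.fitEllipse(q) if len(q)>4 else None
        print(n,name,st[i,4],'enc',round(x,1),round(y,1),round(r,1),'ell',e,'z',np.median(Z[l==i]).round(1))
    near=lambda x,y,r:(np.hypot(X-x,Y-y)<r)&d
    circ('cap',near(518,-160,35)&(Z>106),114)
    circ('squat',near(525,-248,35)&(Z>68),76)
    circ('pan',near(497,207,70)&(Z>73),80)
    m=near(770,40,110)&(Z>30)
    print(n,'head pts',m.sum(),P[m].mean(0).round(1),P[m].max(0).round(1))
    m=near(750,40,80)&(Z<25)&(Z>4); circ('foot',m,10)
    for nm,uv in {'top':[('lens',(261.5,137.0)),('boxback',(259.5,126)),],'scene':[('lens',(305.9,278.9))]}[n]:
        print(n,nm,onplane(c,[uv],105 if nm=='lens' else 90).round(1))
    x,y,w,h={'scene':(275,255,60,65),'top':(235,115,55,55)}[n]
    save('lens_'+n,cv2.resize(c['img'][y:y+h,x:x+w],None,fx=9,fy=9,interpolation=cv2.INTER_CUBIC))
E
```

```text
scene cap 102 enc 519.0 -163.9 16.9 ell ((519.1814575195312, -165.0970916748047), (27.234323501586914, 32.66520690917969), 109.99580383300781) z 113.8
scene squat 126 enc 524.6 -254.5 19.5 ell ((523.7544555664062, -254.72866821289062), (31.13966941833496, 36.61235427856445), 116.02239227294922) z 76.4
scene pan 920 enc 492.2 211.8 51.5 ell ((492.4052734375, 212.57974243164062), (97.79666137695312, 100.64611053466797), 69.08506774902344) z 80.5
scene head pts 695 [774.9  39.4  85.6] [804.1  66.2 115.6]
scene foot 859 enc 748.7 36.9 55.9 ell ((748.8760986328125, 37.169708251953125), (100.82630920410156, 103.20874786376953), 36.791847229003906) z 10.0
scene lens [[751.3  38.4 105. ]]
top cap 97 enc 520.1 -166.9 14.5 ell ((519.9092407226562, -166.62452697753906), (26.803993225097656, 27.300386428833008), 47.80289840698242) z 112.0
top squat 116 enc 523.7 -254.6 16.9 ell ((524.2423706054688, -254.50546264648438), (30.52562713623047, 31.921186447143555), 10.048604965209961) z 74.0
top pan 1078 enc 494.0 211.6 50.2 ell ((493.73223876953125, 211.5614013671875), (97.16934204101562, 98.4207534790039), 12.856481552124023) z 78.5
top head pts 286 [764.7  38.7  91.7] [802.9  65.1 116.5]
top foot 839 enc 748.3 35.9 56.2 ell ((745.2130737304688, 35.67295455932617), (100.64043426513672, 106.40221405029297), 13.04850959777832) z 8.5
top lens [[749.8  35.3 105. ]]
top boxback [[785.4  40.5  90. ]]
```

```bash
python3 -c "
import cv2,numpy as np
a=cv2.imread('pics/lens_scene.png');b=cv2.imread('pics/lens_top.png')
h=max(a.shape[0],b.shape[0]);f=lambda i:cv2.copyMakeBorder(i,0,h-i.shape[0],0,0,0)
o=np.hstack([f(a),f(b)]);print(o.shape,a.shape);cv2.imwrite('pics/lens2.png',cv2.resize(o,None,fx=.75,fy=.75))"
```

```text
(585, 1035, 3) (585, 540, 3)
```

View pics/lens2.png

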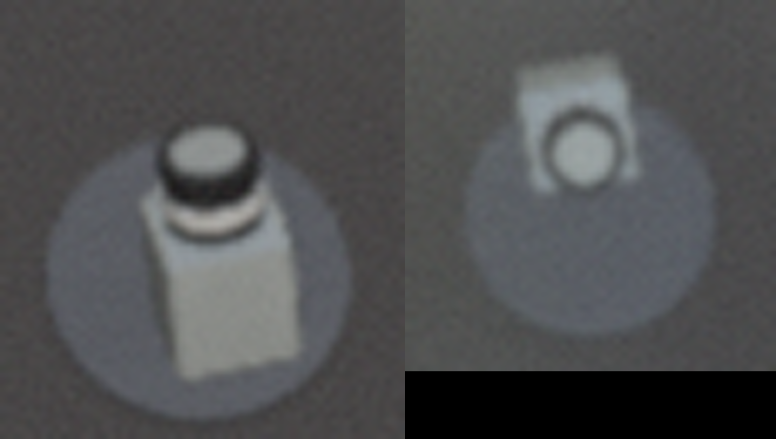

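```bash
python3 - <<'E'
from h import *
import pickle
a=pickle.load(open('a.pkl','rb'))
c=a['scene'];P=cloud(c)
x0,y0=275,255
poly=(np.array([[180,290],[278,270],[288,345],[192,362]])/6.75+[x0,y0]).astype(np.int32)
m=np.zeros(c['depth'].shape,np.uint8);cv2.fillConvexPoly(m,poly,1)
q=P[m>0];q=q[np.abs(q[:,2]-np.median(q[:,2]))<40]
cen=np.median(q,0);u,s,v=np.linalg.svd(q-cen);n=v[2]*np.sign(v[2][2]);print(len(q),cen,s,n,'heading(+x cam) deg',np.degrees(np.arctan2(n[1],n[0])),'elev',np.degrees(np.arcsin(n[2])))
for e in [((180,378),(300,357)),((143,200),(180,378)),((262,185),(300,357)),((170,258),(288,238))]:
    print(e,onplane(c,np.array(e)/6.75+[x0,y0],60).round(1).tolist())
# top view: box front edges
c=a['top']
for e in [((520,68),(612,52)),((612,52),(637,178)),((520,68),(540,190))]:
    print(e,onplane(c,(np.array(e)-[405,0])/6.75+[235,115],90).round(1).tolist())
E
```

```text
188 [790.89765442  43.01656991  72.09541173] [145.19323965 128.15751874  19.88768708] [0.85872359 0.12548553 0.49683717] heading(+x cam) deg 8.313804754364131 elev 29.790968430490548
((180, 378), (300, 357)) [[807.7, 25.3, 60.0], [803.1, 65.8, 60.0]]
((143, 200), (180, 378)) [[742.7, 18.2, 60.0], [807.7, 25.3, 60.0]]
((262, 185), (300, 357)) [[739.8, 59.7, 60.0], [803.1, 65.8, 60.0]]
((170, 258), (288, 238)) [[764.7, 25.6, 60.0], [760.1, 66.5, 60.0]]
((520, 68), (612, 52)) [[788.5, 60.9, 90.0], [794.4, 23.4, 90.0]]
((612, 52), (637, 178)) [[794.4, 23.4, 90.0], [741.4, 14.4, 90.0]]
((520, 68), (540, 190)) [[788.5, 60.9, 90.0], [737.3, 53.7, 90.0]]
```

```bash
cat >> h.py <<'E'
def pose():
    s=manip.read_state(); return s,np.array(s['eef_pos']),Ro.from_euler('xyz',s['eef_rot'])
def Rt(yaw,tilt=0,head=0):
    # tool y down; tilt deg tips pointing outwards along heading head deg
    R=Ro.from_euler('xyz',[-90,0,yaw],degrees=True)
    h=np.radians(head); ax=np.array([np.sin(h),-np.cos(h),0])  # turns down toward heading
    return Ro.from_rotvec(np.radians(tilt)*ax)*R
def plan(p,R):
    s,p0,R0=pose(); dp=R0.inv().apply(np.array(p)-p0); t=np.degrees((R0.inv()*R).as_rotvec())
    print('clock',s['clock'],'pos',p0.round(1),'rot',s['eef_rot'].round(3),'gap',s['finger_gap'].round(1),'F',s['wrist_force'].round(1),'j',s['joints'].round(2))
    print('dp',dp.round(1),'turn',t.round(1),'rows~',max(np.linalg.norm(dp)/41.7,np.linalg.norm(t)/7.16).round(1))
E
python3 - <<'E'
from h import *
print(Rt(0,30,8).apply([0,1,0]))
plan([519.5,-165.5,205],Rt(0))
E
```

```text
[ 0.49513403  0.06958655 -0.8660254 ]Traceback (most recent call last):
  File "<stdin>", line 3, in <module>
  File "h.py", line 25, in plan
    print('clock',s['clock'],'pos',p0.round(1),'rot',s['eef_rot'].round(3),'gap',s['finger_gap'].round(1),'F',s['wrist_force'].round(1),'j',s['joints'].round(2))
                                                                                 ^^^^^^^^^^^^^^^^^^^^^
AttributeError: 'float' object has no attribute 'round'
```

```bash
sed -i "s/s\['finger_gap'\].round(1)/round(s['finger_gap'],1)/" h.py; python3 - <<'E'
from h import *
plan([519.5,-165.5,205],Rt(0))
E
```

```text
clock 0.1 pos [ 220.6 -503.6  205. ] rot [-1.571e+00  1.000e-03 -1.158e+00] gap 93.7 F [ 0.5 -0.6 -0.6] j [-1.22  0.3   1.52  0.    1.32 -0.07]
dp [-1.897e+02  2.000e-01  4.094e+02] turn [ -0.  -66.3  -0. ] rows~ 10.8
```

Request:
servo_tool --commands '[{"dp": [-17,0,37],"turn": [0,-6,0]},{"dp": [-35,0,75],"turn": [0,-12,0]},{"dp": [-52,0,112],"turn": [0,-18,0]},{"dp": [-70,0,150],"turn": [0,-24,0]},{"dp": [-87,0,188],"turn": [0,-30,0]}]' --grip -1

```text
clock: 0.52
eef_pos: [358.3, -347.0, 204.9]
eef_rot: [-1.57, 0.001, -0.63]
wrist_force: [1.3, -1.4, 0.4]
finger_gap: 94.1
```

```bash
python3 - <<'E'
from h import *
plan([519.5,-165.5,205],Rt(0))
E
```

```text
clock 0.5167 pos [ 358.3 -347.   204.9] rot [-1.57e+00  1.00e-03 -6.30e-01] gap 94.1 F [ 1.3 -1.4  0.4] j [-0.84  0.19  1.66  0.    1.29 -0.21]
dp [ 23.4   0.  241.6] turn [ -0.1 -36.1  -0.1] rows~ 5.8
```

Request:
servo_tool --commands '[{"dp": [5,0,40],"turn": [0,-6,0]},{"dp": [9,0,80],"turn": [0,-13,0]},{"dp": [14,0,120],"turn": [0,-20,0]},{"dp": [18,0,160],"turn": [0,-27,0]},{"dp": [20,0,200],"turn": [0,-33,0]}]'

```text
clock: 0.93
eef_pos: [493.3, -195.3, 204.8]
eef_rot: [-1.57, 0.001, -0.047]
wrist_force: [0.4, 0.3, 0.4]
finger_gap: 93.9
```

```bash
python3 - <<'E'
from h import *
plan([519.5,-165.5,205],Rt(0))
E
```

```text
clock 0.9333 pos [ 493.3 -195.3  204.8] rot [-1.57e+00  1.00e-03 -4.70e-02] gap 93.9 F [0.4 0.3 0.4] j [-0.45  0.26  1.58  0.    1.31 -0.4 ]
dp [24.7 -0.1 31. ] turn [-0.1 -2.7 -0. ] rows~ 1.0
```

Request:
servo_tool --commands '[{"dp": [13,0,16],"turn": [0,-2,0]},{"dp": [24.7,0,31],"turn": [0,-2.7,0]},{"dp": [24.7,0,31],"turn": [0,-2.7,0]},{"dp": [24.7,0,31],"turn": [0,-2.7,0]}]'

```text
clock: 1.27
eef_pos: [519.5, -165.0, 204.4]
eef_rot: [-1.569, 0.002, 0.001]
wrist_force: [-0.7, 0.2, -0.0]
finger_gap: 94.3
```

```bash
python3 - <<'E'
from h import *
s,p,R=pose(); c=manip.camera('wrist'); print(c['hand_eye'].round(3))
import pickle; pickle.dump((c,p,R.as_matrix()),open('w.pkl','wb'))
save('wrist0',c['img'])
H=c['hand_eye'];RW=R.as_matrix()@H[:3,:3];tW=R.as_matrix()@H[:3,3]+p
c['R']=RW.T;c['t']=-RW.T@tW
P=cloud(c);d=c['depth']>0
X,Y,Z=np.moveaxis(P,-1,0)
m=(np.hypot(X-519,Y+165)<40)&(Z>105)&(Z<125)&d
print(m.sum(), np.median(Z[m]) if m.any() else 0)
cs,_=cv2.findContours(m.astype(np.uint8),0,1)
if cs:
    q=max(cs,key=cv2.contourArea).reshape(-1,2);print(q.mean(0));print(cv2.minEnclosingCircle(onplane(c,q,114)[:,:2].astype(np.float32)))
plan([519.5,-165.5,205],Rt(0))
E
```

```text
[[ 1.00000e+00 -1.00000e-03  0.00000e+00  5.33000e-01]
 [-0.00000e+00 -2.90000e-01  9.57000e-01 -1.78301e+02]
 [-1.00000e-03 -9.57000e-01 -2.90000e-01  8.46650e+01]
 [ 0.00000e+00  0.00000e+00  0.00000e+00  1.00000e+00]]
741 113.04936323883287
[274.14942529 209.18390805]
((519.7686157226562, -164.13597106933594), 14.987462997436523)
clock 1.3167 pos [ 519.1 -165.7  204.5] rot [-1.569  0.002 -0.   ] gap 94.2 F [-0.  -0.8  0.2] j [-0.38  0.29  1.54  0.    1.32 -0.38]
dp [ 0.4 -0.5  0.2] turn [-0.1 -0.  -0.1] rows~ 0.0
```

View pics/wrist0.png

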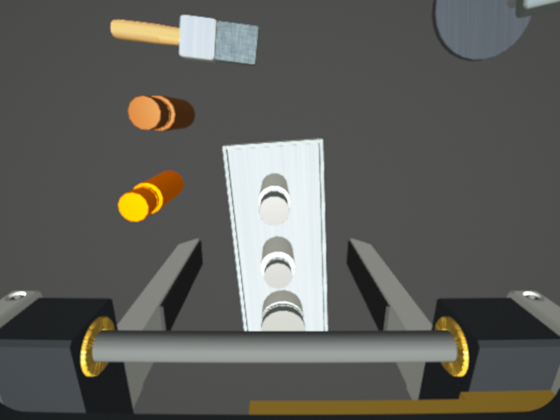

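The wrist picture shows the grey cap of the tall white bottle at (274,205), between the fingers. The squat bottle is at (278,265), the jar at (283,315), and the orange and brown look-alikes are off to the left at (134,207) and (145,112). I'm descending.

Request:
servo_tool --commands '[{"dp": [0.5,35,-0.5],"turn": [0,0,0]},{"dp": [0.5,70,-0.5],"turn": [0,0,0]},{"dp": [0.5,105,-0.5],"turn": [0,0,0]},{"dp": [0.5,135,-0.5],"turn": [0,0,0]},{"dp": [0.5,157,-0.5],"turn": [0,0,0]}]'

```text
clock: 1.73
eef_pos: [517.6, -166.8, 45.0]
eef_rot: [-1.569, 0.004, -0.002]
wrist_force: [-0.4, -0.4, 0.4]
finger_gap: 94.2
```

Request:
servo_tool --commands '[{"dp": [0,0,0],"turn": [0,0,0]},{"dp": [0,0,0],"turn": [0,0,0]}]'

```text
clock: 1.9
eef_pos: [516.5, -167.6, 44.5]
eef_rot: [-1.568, 0.006, -0.004]
wrist_force: [-0.2, -0.4, 0.5]
finger_gap: 93.9
```

```bash
python3 - <<'E'
from h import *
plan([519.6,-165,47],Rt(0))
E
```

```text
clock 1.9 pos [ 516.5 -167.6   44.5] rot [-1.568  0.006 -0.004] gap 93.9 F [-0.2 -0.4  0.5] j [-0.38  0.48  1.68  0.    0.99 -0.38]
dp [ 3.1 -2.5  2.6] turn [-0.2 -0.2 -0.4] rows~ 0.1
```

Request:
servo_tool --commands '[{"dp": [3.1,-2.5,2.6],"turn": [-0.2,-0.2,-0.4]},{"dp": [3.1,-2.5,2.6],"turn": [-0.2,-0.2,-0.4]},{"dp": [3.1,-2.5,2.6],"turn": [-0.2,-0.2,-0.4]},{"dp": [3.1,-2.5,2.6],"turn": [-0.2,-0.2,-0.4]}]'

```text
clock: 2.23
eef_pos: [520.1, -165.2, 48.1]
eef_rot: [-1.572, -0.003, -0.001]
wrist_force: [-0.5, 0.1, 0.5]
finger_gap: 94.1
```

```bash
python3 - <<'E'
from h import *
plan([519.6,-165,47],Rt(0))
E
```

```text
clock 2.2333 pos [ 520.1 -165.2   48.1] rot [-1.572e+00 -3.000e-03 -1.000e-03] gap 94.1 F [-0.5  0.1  0.5] j [-0.37  0.47  1.68 -0.    0.99 -0.37]
dp [-0.5  1.1  0.2] turn [ 0.1 -0.   0.1] rows~ 0.0
```

Request:
servo_tool --commands '[{"dp": [0,0,0],"turn": [0,0,0]},{"dp": [0,0,0],"turn": [0,0,0]},{"dp": [0,0,0],"turn": [0,0,0]},{"dp": [0,0,0],"turn": [0,0,0]},{"dp": [0,0,0],"turn": [0,0,0]}]' --grip 1 --force 20

```text
clock: 2.65
eef_pos: [520.1, -165.2, 48.1]
eef_rot: [-1.572, -0.003, -0.001]
wrist_force: [-0.6, 0.1, 0.8]
finger_gap: 63.9
```

Request:
servo_tool --commands '[{"dp": [0,0,0],"turn": [0,0,0]},{"dp": [0,0,0],"turn": [0,0,0]},{"dp": [0,0,0],"turn": [0,0,0]},{"dp": [0,0,0],"turn": [0,0,0]},{"dp": [0,0,0],"turn": [0,0,0]}]'

```text
clock: 3.07
eef_pos: [520.0, -165.2, 48.1]
eef_rot: [-1.572, -0.002, -0.001]
wrist_force: [-0.2, -0.0, -0.7]
finger_gap: 33.8
```

Request:
servo_tool --commands '[{"dp": [0,0,0],"turn": [0,0,0]},{"dp": [0,0,0],"turn": [0,0,0]},{"dp": [0,0,0],"turn": [0,0,0]}]'

```text
clock: 3.32
eef_pos: [520.0, -165.2, 48.0]
eef_rot: [-1.572, -0.002, -0.001]
wrist_force: [-0.1, -0.4, -0.3]
finger_gap: 33.8
```

```bash
python3 - <<'E'
from h import *
plan([519.6,-165,47],Rt(0))
E
```

```text
clock 3.3167 pos [ 520.  -165.2   48. ] rot [-1.572e+00 -2.000e-03 -1.000e-03] gap 33.8 F [-0.1 -0.4 -0.3] j [-0.37  0.47  1.68 -0.    0.99 -0.37]
dp [-0.4  1.   0.2] turn [ 0.1 -0.   0.1] rows~ 0.0
```

Request:
servo_tool --commands '[{"dp": [0,-15,0],"turn": [0,0,0]},{"dp": [0,-40,0],"turn": [0,0,0]},{"dp": [0,-75,0],"turn": [0,0,0]},{"dp": [0,-110,0],"turn": [0,0,0]},{"dp": [0,-140,0],"turn": [0,0,0]}]'

```text
clock: 3.73
eef_pos: [519.6, -165.0, 190.2]
eef_rot: [-1.572, -0.003, -0.001]
wrist_force: [0.3, 1.2, -1.5]
finger_gap: 33.6
```

```bash
python3 - <<'E'
from h import *
plan([493,212,190],Rt(0))
E
```

```text
clock 3.7333 pos [ 519.6 -165.   190.2] rot [-1.572e+00 -3.000e-03 -1.000e-03] gap 33.6 F [ 0.3  1.2 -1.5] j [-0.37  0.3   1.56 -0.    1.28 -0.37]
dp [-26.8  -0.4 377. ] turn [ 0.1 -0.   0.2] rows~ 9.1
```

Request:
servo_tool --commands '[{"dp": [-1,0,15],"turn": [0,0,0]},{"dp": [-3,0,45],"turn": [0,0,0]},{"dp": [-6,0,80],"turn": [0,0,0]},{"dp": [-8,0,115],"turn": [0,0,0]},{"dp": [-11,0,150],"turn": [0,0,0]}]'

```text
clock: 4.15
eef_pos: [508.2, -13.6, 189.9]
eef_rot: [-1.572, -0.003, -0.001]
wrist_force: [0.8, -0.8, -1.7]
finger_gap: 33.9
```

Request:
servo_tool --commands '[{"dp": [-2,0,35],"turn": [0,0,0]},{"dp": [-4,0,70],"turn": [0,0,0]},{"dp": [-7,0,105],"turn": [0,0,0]},{"dp": [-10,0,135],"turn": [0,0,0]},{"dp": [-11,0,155],"turn": [0,0,0]}]'

```text
clock: 4.57
eef_pos: [496.6, 143.9, 189.5]
eef_rot: [-1.572, -0.002, 0.0]
wrist_force: [-0.5, 0.0, -1.6]
finger_gap: 33.7
```

```bash
python3 - <<'E'
from h import *
plan([493,212,190],Rt(0))
E
```

```text
clock 4.5667 pos [496.6 143.9 189.5] rot [-1.572 -0.002  0.   ] gap 33.7 F [-0.5  0.  -1.6] j [ 0.21  0.24  1.64 -0.    1.26  0.21]
dp [-3.6 -0.5 68.1] turn [0.1 0.  0.1] rows~ 1.6
```

Request:
servo_tool --commands '[{"dp": [-1,0,25],"turn": [0,0,0]},{"dp": [-3,0,50],"turn": [0,0,0]},{"dp": [-3.6,0,68],"turn": [0,0,0]},{"dp": [-3.6,0,68],"turn": [0,0,0]},{"dp": [-3.6,0,68],"turn": [0,0,0]}]'

```text
clock: 4.98
eef_pos: [492.6, 212.4, 189.1]
eef_rot: [-1.572, -0.002, 0.002]
wrist_force: [0.3, -1.1, -2.2]
finger_gap: 33.8
```

```bash
python3 - <<'E'
from h import *
s,p,R=pose(); c=manip.camera('scene'); save('scene1',cv2.resize(c['img'][90:290,260:460],None,fx=3,fy=3))
c=manip.camera('wrist');save('wrist1',c['img'])
H=c['hand_eye'];RW=R.as_matrix()@H[:3,:3];tW=R.as_matrix()@H[:3,3]+p
c['R']=RW.T;c['t']=-RW.T@tW
P=cloud(c);X,Y,Z=np.moveaxis(P,-1,0);d=c['depth']>0
m=(np.hypot(X-493,Y-212)<60)&(Z>74)&(Z<86)&d
print('pan z',np.median(Z[m]))
q=max(cv2.findContours(m.astype(np.uint8),0,1)[0],key=cv2.contourArea).reshape(-1,2)
print(cv2.minEnclosingCircle(onplane(c,q,80)[:,:2].astype(np.float32)))
m=(np.hypot(X-493,Y-212)<40)&(Z>225)&(Z<270)&d
print('cap',np.median(Z[m]),m.sum(),np.median(P[m],0))
plan([493,212,126],Rt(0))
E
```

```text
pan z 78.99548404613026
((494.0466003417969, 214.4527130126953), 49.73133087158203)
cap 252.92154387779 7310 [493.38745794 221.59550144 252.92154388]
clock 5.0833 pos [492.9 211.3 189.3] rot [-1.572 -0.002  0.   ] gap 33.8 F [ 1.4 -0.4 -1.5] j [ 0.34  0.28  1.58 -0.    1.28  0.34]
dp [-0.1 63.3  0.8] turn [0.1 0.  0.1] rows~ 1.5
```

View pics/scene1.png

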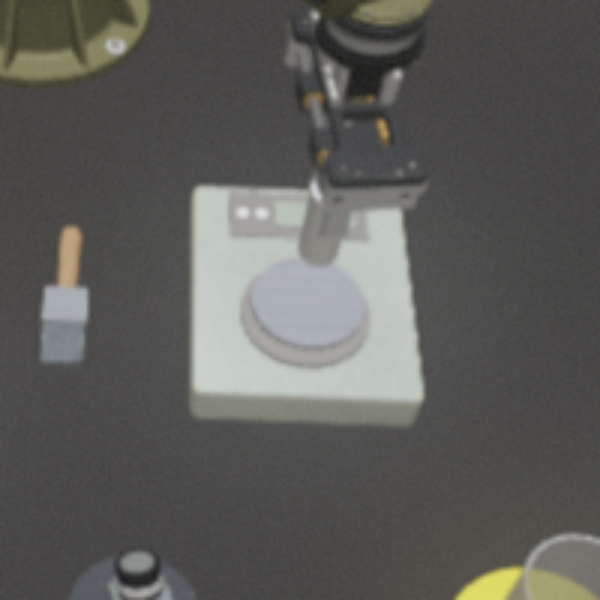

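View pics/wrist1.png

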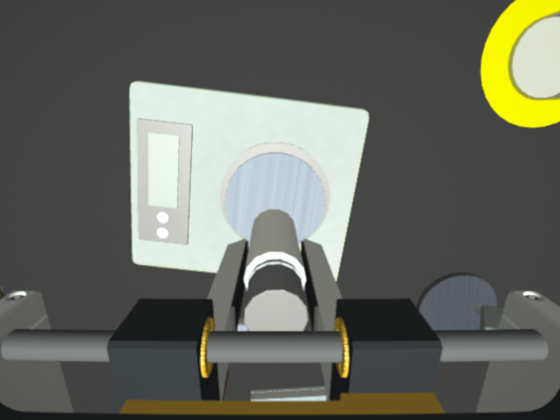

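Both pictures show the bottle held upright between the fingers, just above the pan (scene crop (318,255) over the pan at (305,305)). I'm lowering it onto the pan.

Request:
servo_tool --commands '[{"dp": [0,20,0.8],"turn": [0,0,0]},{"dp": [0,45,0.8],"turn": [0,0,0]},{"dp": [0,60,0.8],"turn": [0,0,0]},{"dp": [0,62,0.8],"turn": [0,0,0]},{"dp": [0,62,0.8],"turn": [0,0,0]}]'

```text
clock: 5.5
eef_pos: [493.0, 211.1, 127.0]
eef_rot: [-1.573, -0.001, -0.001]
wrist_force: [0.7, 0.4, 0.2]
finger_gap: 33.7
```

```bash
python3 - <<'E'
from h import *
plan([493.3,212.5,125],Rt(0))
E
```

```text
clock 5.5 pos [493.  211.1 127. ] rot [-1.573e+00 -1.000e-03 -1.000e-03] gap 33.7 F [0.7 0.4 0.2] j [ 0.34  0.35  1.65 -0.    1.14  0.34]
dp [0.3 2.  1.4] turn [ 0.1 -0.1  0. ] rows~ 0.1
```

Request:
servo_tool --commands '[{"dp": [0.3,0.5,1.4],"turn": [0,0,0]},{"dp": [0.3,1,1.4],"turn": [0,0,0]},{"dp": [0.3,1,1.4],"turn": [0,0,0]}]'

```text
clock: 5.75
eef_pos: [493.7, 212.6, 126.9]
eef_rot: [-1.572, -0.002, -0.001]
wrist_force: [0.1, 0.4, -1.0]
finger_gap: 33.8
```

Request:
servo_tool --commands '[{"dp": [0,0.5,0],"turn": [0,0,0]},{"dp": [0,1,0],"turn": [0,0,0]},{"dp": [0,1,0],"turn": [0,0,0]}]'

```text
clock: 6.0
eef_pos: [493.8, 212.6, 126.2]
eef_rot: [-1.572, -0.003, -0.001]
wrist_force: [-0.6, -0.3, -1.5]
finger_gap: 34.0
```

Request:
servo_tool --commands '[{"dp": [0,0.5,0],"turn": [0,0,0]},{"dp": [0,0.5,0],"turn": [0,0,0]}]'

```text
clock: 6.17
eef_pos: [493.8, 212.6, 125.7]
eef_rot: [-1.572, -0.003, -0.001]
wrist_force: [-0.6, -0.6, -1.7]
finger_gap: 33.8
```

Request:
servo_tool --commands '[{"dp": [0,0.5,0],"turn": [0,0,0]},{"dp": [0,1,0],"turn": [0,0,0]},{"dp": [0,1,0],"turn": [0,0,0]}]'

```text
clock: 6.42
eef_pos: [493.7, 212.6, 124.5]
eef_rot: [-1.572, -0.002, -0.001]
wrist_force: [-0.2, 0.5, -1.0]
finger_gap: 33.7
```

Request:
servo_tool --commands '[{"dp": [0,0.5,0],"turn": [0,0,0]},{"dp": [0,1,0],"turn": [0,0,0]},{"dp": [0,1,0],"turn": [0,0,0]}]'

```text
clock: 6.67
eef_pos: [493.8, 212.7, 124.0]
eef_rot: [-1.572, -0.003, -0.001]
wrist_force: [-2.4, 0.0, 4.4]
finger_gap: 33.7
```

Request:
servo_tool --commands '[{"dp": [0,0,0],"turn": [0,0,0]},{"dp": [0,0,0],"turn": [0,0,0]},{"dp": [0,0,0],"turn": [0,0,0]},{"dp": [0,0,0],"turn": [0,0,0]},{"dp": [0,0,0],"turn": [0,0,0]}]' --grip -0.4

```text
clock: 7.08
eef_pos: [493.8, 212.7, 123.9]
eef_rot: [-1.572, -0.003, -0.001]
wrist_force: [-0.2, -0.0, -0.3]
finger_gap: 63.5
```

```bash
python3 - <<'E'
from h import *
s,p,R=pose();print(s['wrist_force'],s['finger_gap'],p)
c=manip.camera('scene'); save('scene2',cv2.resize(c['img'][90:290,260:460],None,fx=3,fy=3))
c=manip.camera('wrist');save('wrist2',c['img'])
E
```

```text
[-0.16035002 -0.04650824 -0.31722917] 63.50278777707055 [493.8025293  212.68277009 123.89455863]
```

View pics/scene2.png

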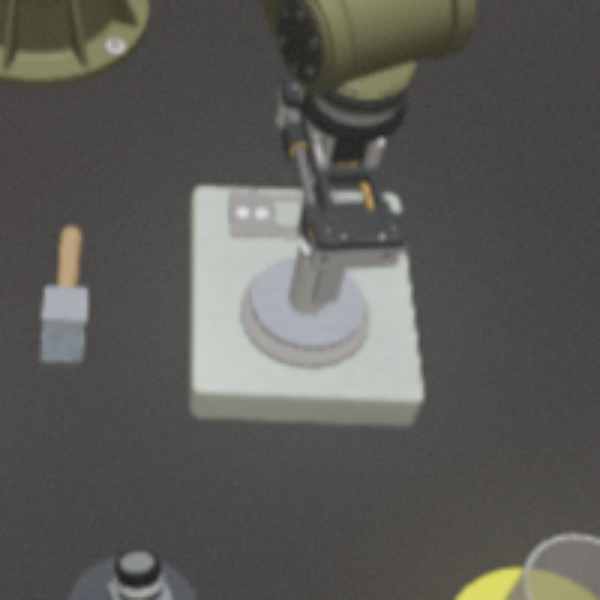

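View pics/wrist2.png

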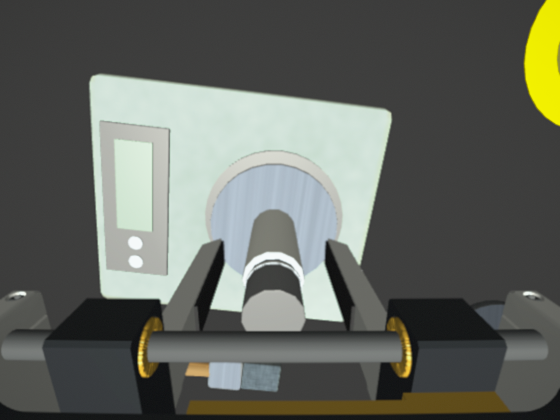

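The bottle stands upright and free at the middle of the pan (scene crop (317,290); wrist view (273,260) with daylight on both sides). I'm waiting about 2.5 s.

Request:
servo_tool --commands '[{"dp": [0,0,0],"turn": [0,0,0]},{"dp": [0,0,0],"turn": [0,0,0]},{"dp": [0,0,0],"turn": [0,0,0]},{"dp": [0,0,0],"turn": [0,0,0]},{"dp": [0,0,0],"turn": [0,0,0]}]'

```text
clock: 7.6
eef_pos: [493.8, 212.7, 123.9]
eef_rot: [-1.572, -0.003, -0.001]
wrist_force: [0.7, 0.4, -0.4]
finger_gap: 65.6
```

Request:
servo_tool --commands '[{"dp": [0,0,0],"turn": [0,0,0]},{"dp": [0,0,0],"turn": [0,0,0]},{"dp": [0,0,0],"turn": [0,0,0]},{"dp": [0,0,0],"turn": [0,0,0]},{"dp": [0,0,0],"turn": [0,0,0]}]'

```text
clock: 8.02
eef_pos: [493.8, 212.7, 123.9]
eef_rot: [-1.572, -0.003, -0.001]
wrist_force: [0.2, 0.4, -0.8]
finger_gap: 66.1
```

Request:
servo_tool --commands '[{"dp": [0,0,0],"turn": [0,0,0]},{"dp": [0,0,0],"turn": [0,0,0]},{"dp": [0,0,0],"turn": [0,0,0]},{"dp": [0,0,0],"turn": [0,0,0]},{"dp": [0,0,0],"turn": [0,0,0]}]'

```text
clock: 8.43
eef_pos: [493.8, 212.7, 123.9]
eef_rot: [-1.572, -0.003, -0.001]
wrist_force: [0.4, -0.9, -0.2]
finger_gap: 66.0
```

Request:
servo_tool --commands '[{"dp": [0,0,0],"turn": [0,0,0]},{"dp": [0,0,0],"turn": [0,0,0]},{"dp": [0,0,0],"turn": [0,0,0]},{"dp": [0,0,0],"turn": [0,0,0]},{"dp": [0,0,0],"turn": [0,0,0]}]'

```text
clock: 8.85
eef_pos: [493.8, 212.7, 123.9]
eef_rot: [-1.572, -0.003, -0.001]
wrist_force: [-0.2, 0.0, -0.4]
finger_gap: 65.7
```

Request:
servo_tool --commands '[{"dp": [0,0,0],"turn": [0,0,0]},{"dp": [0,0,0],"turn": [0,0,0]},{"dp": [0,0,0],"turn": [0,0,0]},{"dp": [0,0,0],"turn": [0,0,0]},{"dp": [0,0,0],"turn": [0,0,0]}]'

```text
clock: 9.27
eef_pos: [493.8, 212.7, 123.9]
eef_rot: [-1.572, -0.003, -0.001]
wrist_force: [-0.6, -0.3, 0.2]
finger_gap: 65.8
```

Request:
servo_tool --commands '[{"dp": [0,0,0],"turn": [0,0,0]},{"dp": [0,0,0],"turn": [0,0,0]},{"dp": [0,0,0],"turn": [0,0,0]},{"dp": [0,0,0],"turn": [0,0,0]},{"dp": [0,0,0],"turn": [0,0,0]}]'

```text
clock: 9.68
eef_pos: [493.8, 212.7, 123.9]
eef_rot: [-1.572, -0.003, -0.001]
wrist_force: [0.6, 1.2, -0.1]
finger_gap: 65.5
```

```bash
python3 - <<'E'
from h import *
s,p,R=pose();print(s['clock'],s['finger_gap'],p)
c=manip.camera('top');P=cloud(c);X,Y,Z=np.moveaxis(P,-1,0)
c=manip.camera('wrist');save('wrist3',c['img'])
E
```

```text
9.6833 65.48598382034004 [493.80296174 212.67291286 123.90187686]
```

View pics/wrist3.png

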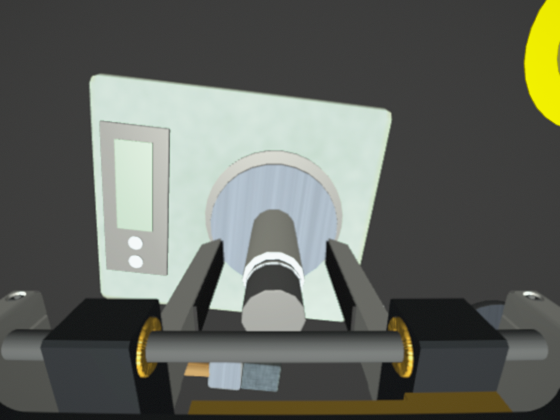

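The bottle is unchanged and still standing free at (273,260). I'm regripping.

Request:
servo_tool --commands '[{"dp": [0,0,0],"turn": [0,0,0]},{"dp": [0,0,0],"turn": [0,0,0]},{"dp": [0,0,0],"turn": [0,0,0]},{"dp": [0,0,0],"turn": [0,0,0]},{"dp": [0,0,0],"turn": [0,0,0]}]' --grip 1 --force 25

```text
clock: 10.2
eef_pos: [493.8, 212.7, 123.9]
eef_rot: [-1.572, -0.003, -0.001]
wrist_force: [0.1, -0.1, 0.7]
finger_gap: 36.1
```

Request:
servo_tool --commands '[{"dp": [0,0,0],"turn": [0,0,0]},{"dp": [0,0,0],"turn": [0,0,0]},{"dp": [0,0,0],"turn": [0,0,0]},{"dp": [0,0,0],"turn": [0,0,0]}]'

```text
clock: 10.53
eef_pos: [493.8, 212.7, 123.9]
eef_rot: [-1.572, -0.003, -0.001]
wrist_force: [0.0, 0.5, -1.4]
finger_gap: 33.6
```

Request:
servo_tool --commands '[{"dp": [0,-15,0],"turn": [0,0,0]},{"dp": [0,-40,0],"turn": [0,0,0]},{"dp": [0,-75,0],"turn": [0,0,0]},{"dp": [0,-100,0],"turn": [0,0,0]},{"dp": [0,-115,0],"turn": [0,0,0]}]'

```text
clock: 10.95
eef_pos: [494.0, 213.0, 242.0]
eef_rot: [-1.571, -0.006, -0.001]
wrist_force: [0.3, 0.3, -2.3]
finger_gap: 33.6
```

```bash
python3 - <<'E'
from h import *
lz=-Rt(0,30,8).apply([0,1,0]); L=np.array([750,37,105])
T=L+144*lz; print(lz,T, L+184*lz)
plan(T,Rt(8,30,8))
plan(L+184*lz,Rt(8,30,8))
E
```

```text
[-0.49513403 -0.06958655  0.8660254 ] [678.70069905  26.97953673 229.70765814] [658.89533768  24.19607471 264.3486743 ]
clock 10.95 pos [494. 213. 242.] rot [-1.571e+00 -6.000e-03 -1.000e-03] gap 33.6 F [ 0.3  0.3 -2.3] j [ 0.34  0.24  1.51 -0.    1.39  0.34]
dp [ 184.8   13.4 -185.8] turn [  2.1  -7.9 -29.6] rows~ 6.3
clock 10.95 pos [494. 213. 242.] rot [-1.571e+00 -6.000e-03 -1.000e-03] gap 33.6 F [ 0.3  0.3 -2.3] j [ 0.34  0.24  1.51 -0.    1.39  0.34]
dp [ 165.2  -21.4 -188.6] turn [  2.1  -7.9 -29.6] rows~ 6.0
```

Request:
servo_tool --commands '[{"dp": [8,-1,-10],"turn": [0,0,-1]},{"dp": [25,-3,-30],"turn": [0.3,-1,-4]},{"dp": [45,-6,-53],"turn": [0.5,-2,-8]},{"dp": [68,-9,-78],"turn": [0.8,-3,-12]},{"dp": [90,-12,-103],"turn": [1.1,-4.3,-16]}]'

```text
clock: 11.37
eef_pos: [584.8, 108.0, 253.7]
eef_rot: [-1.564, -0.289, 0.075]
wrist_force: [0.8, 0.5, -1.5]
finger_gap: 33.2
```

```bash
python3 - <<'E'
from h import *
lz=-Rt(0,30,8).apply([0,1,0]); L=np.array([750,37,105])
plan(L+184*lz,Rt(8,30,8))
E
```

```text
clock 11.3667 pos [584.8 108.  253.7] rot [-1.564 -0.289  0.075] gap 33.2 F [ 0.8  0.5 -1.5] j [ 0.12  0.2   1.56 -0.01  1.09  0.05]
dp [ 67.9   8.5 -89.2] turn [  1.1  -3.5 -13.4] rows~ 2.7
```

Request:
servo_tool --commands '[{"dp": [19,2,-25],"turn": [0.3,-1,-4]},{"dp": [38,5,-50],"turn": [0.6,-2,-8]},{"dp": [55,7,-72],"turn": [0.9,-3,-11]},{"dp": [68,8.5,-89],"turn": [1.1,-3.5,-13.4]},{"dp": [68,8.5,-89],"turn": [1.1,-3.5,-13.4]}]'

```text
clock: 11.78
eef_pos: [659.8, 20.4, 262.4]
eef_rot: [-1.572, -0.524, 0.138]
wrist_force: [-0.0, 0.4, -2.2]
finger_gap: 33.7
```

```bash
python3 - <<'E'
from h import *
lz=-Rt(0,30,8).apply([0,1,0]); L=np.array([750,37,105])
c=manip.camera('scene'); save('scene4',cv2.resize(c['img'][130:330,210:410],None,fx=3,fy=3))
c=manip.camera('wrist');save('wrist4',c['img'])
plan(L+144*lz,Rt(8,30,8))
E
```

```text
clock 11.8833 pos [658.6  23.2 262.9] rot [-1.571 -0.521  0.139] gap 33.9 F [-0.6  0.5 -1.1] j [-0.06  0.23  1.56  0.13  0.84 -0.26]
dp [ 1.2 38.9  0.9] turn [ 0.  -0.  -0.2] rows~ 0.9
```

View pics/scene4.png

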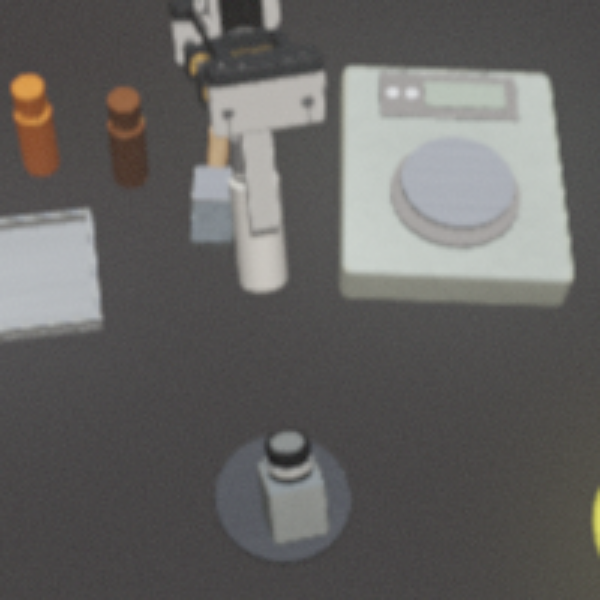

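View pics/wrist4.png

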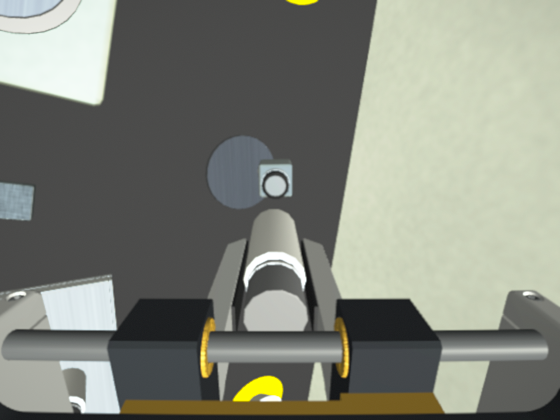

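The bottle is held tilted along the camera axis. The wrist picture shows the lens ring at (275,184), in line with the bottle at (275,230). I'll check the lens position with this view, then advance 39 mm.

Request:
servo_tool --commands '[{"dp": [0.5,8,0.5],"turn": [0,0,0]},{"dp": [1,18,1],"turn": [0,0,0]},{"dp": [1.2,29,1],"turn": [0,0,0]},{"dp": [1.2,38,1],"turn": [0,0,0]},{"dp": [1.2,38,1],"turn": [0,0,0]}]'

```text
clock: 12.3
eef_pos: [678.2, 27.7, 227.4]
eef_rot: [-1.57, -0.517, 0.139]
wrist_force: [0.5, -0.7, -1.7]
finger_gap: 33.2
```

```bash
python3 - <<'E'
from h import *
lz=-Rt(0,30,8).apply([0,1,0]); L=np.array([750,37,105])
s,p,R=pose()
c=manip.camera('wrist');save('wrist5',c['img'])
H=c['hand_eye'];RW=R.as_matrix()@H[:3,:3];tW=R.as_matrix()@H[:3,3]+p
c['R']=RW.T;c['t']=-RW.T@tW
g=cv2.cvtColor(c['img'],cv2.COLOR_RGB2GRAY);P=cloud(c)
x,y,w,h=235,110,90,120
save('wl',cv2.resize(c['img'][y:y+h,x:x+w],None,fx=5,fy=5))
print(P[184:140:-6,275].round(0).tolist())
c=manip.camera('scene'); save('scene5',cv2.resize(c['img'][170:320,230:380],None,fx=4,fy=4))
plan(L+144*lz,Rt(8,30,8))
E
```

```text
[[747.0, 51.0, 105.0], [753.0, 55.0, 92.0], [759.0, 61.0, 80.0], [777.0, 64.0, 48.0], [806.0, 68.0, -2.0], [804.0, 76.0, -2.0], [803.0, 85.0, -2.0], [802.0, 93.0, -1.0]]
clock 12.4 pos [678.2  27.3 229.7] rot [-1.571 -0.519  0.139] gap 33.7 F [-0.7 -0.3 -1.2] j [-0.05  0.3   1.55  0.13  0.79 -0.26]
dp [ 0.4  0.2 -0.4] turn [ 0.  -0.  -0.2] rows~ 0.0
```

View pics/wl.png

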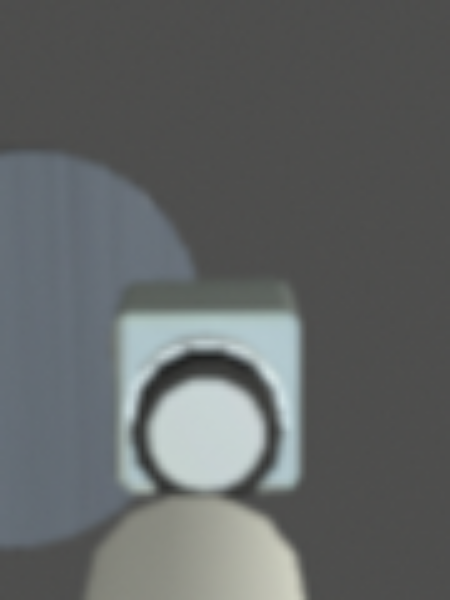

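View pics/scene5.png

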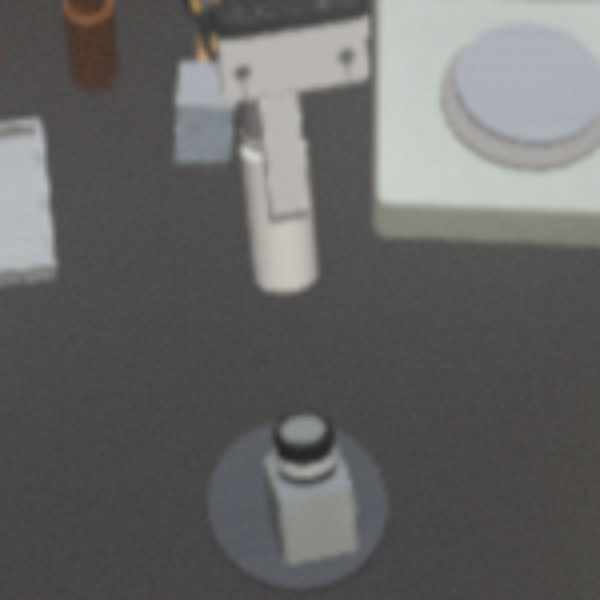

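```bash
python3 - <<'E'
from h import *
lz=-Rt(0,30,8).apply([0,1,0]); L=np.array([750,37,105])
s,p,R=pose()
c=manip.camera('wrist')
H=c['hand_eye'];RW=R.as_matrix()@H[:3,:3];tW=R.as_matrix()@H[:3,3]+p
c['R']=RW.T;c['t']=-RW.T@tW
Lw=onplane(c,[(276,196.6)],105)[0];print('lens',Lw)
base=p+R.apply([0,44,0]);print('base',base,'rel lens',((base-L)@lz),(base-L)-lz*((base-L)@lz), 'wrist-lens off',(base-Lw)@lz,(base-Lw)-lz*((base-Lw)@lz))
# bottle axis from depth on visible wall
P=cloud(c); poly=P[225:245,255:295].reshape(-1,3);print(np.median(poly,0))
for n in('scene','top'):
    c=manip.camera(n);P=cloud(c);X,Y,Z=np.moveaxis(P,-1,0)
    for nm,(x,y,z) in dict(squat=(524,-254.5,76),jar=(525,-345,54),brush=(440,2,19)).items():
        m=(np.hypot(X-x,Y-y)<30)&(Z>z-7)&(Z<z+8);print(n,nm,m.sum(),P[m].mean(0).round(1))
E
```

```text
lens [751.40332264  36.00286861 105.        ]
base [699.8504308   30.35592306 191.53839623] rel lens 100.23754645170152 [-0.51854843  0.33110815 -0.26986541] wrist-lens off 100.86299231877628 [-1.61219154  1.37176217 -0.81151742]
[673.00117806  41.72645691 234.65005147]
scene squat 126 [ 523.7 -255.1   76. ]
scene jar 309 [ 528.6 -344.4   54.6]
scene brush 186 [442.4  -2.2  19.6]
top squat 116 [ 524.2 -254.7   74.5]
top jar 289 [ 529.2 -345.1   52.7]
top brush 0 [nan nan nan]<stdin>:14: RuntimeWarning: Mean of empty slice.
  ret = um.true_divide(
```

Request:
servo_tool --commands '[{"dp": [0,0,0],"turn": [0,0,0]},{"dp": [0,0,0],"turn": [0,0,0]},{"dp": [0,0,0],"turn": [0,0,0]},{"dp": [0,0,0],"turn": [0,0,0]},{"dp": [0,0,0],"turn": [0,0,0]}]'

```text
clock: 12.97
eef_pos: [678.3, 27.0, 231.2]
eef_rot: [-1.571, -0.522, 0.139]
wrist_force: [0.3, 0.5, -1.1]
finger_gap: 34.0
```

```bash
python3 - <<'E'
from h import *
lz=-Rt(0,30,8).apply([0,1,0])
c=manip.camera('scene');s,p,R=pose();a=-R.apply([0,1,0]);base=p-44*a
e=R.apply([1,0,0]);f=R.apply([0,0,1])
ring=np.array([base+17*(np.cos(t)*e+np.sin(t)*f) for t in np.linspace(0,6.283,40)])
pr=lambda X:cv2.projectPoints(np.array(X,float),cv2.Rodrigues(c['R'])[0],c['t'],c['K'],np.array([c['k1'],0,0,0,0.]))[0].reshape(-1,2)
q=pr(ring);im=cv2.resize(c['img'][170:320,230:380],None,fx=4,fy=4).copy()
for u,v in (q-[230,170])*4+1.5: cv2.circle(im,(int(u),int(v)),1,(255,0,0),-1)
save('chk',im);print('speed',np.abs(s['qd']).max(),s['finger_gap'],s['eef_pos'],'angle',np.degrees(np.arccos(a@lz)))
E
```

```text
speed 0.0018668001287975656 33.58858091046665 [678.29910301  26.99090839 231.140721  ] angle 0.12763766242635996
```

View pics/chk.png

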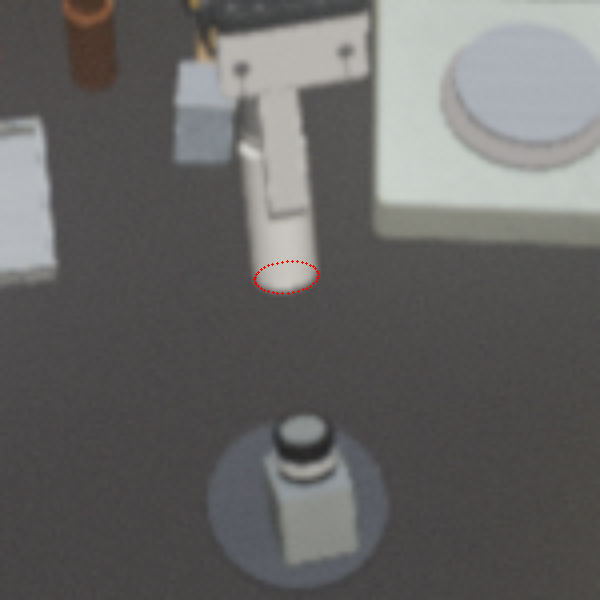

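The predicted underside ring, drawn at (287,277), lies on the bottle's lower end. There is no slip and the bottle is steady, so I'm handing in.

```bash
python3 -c "
from cell import manip
print(manip.sign_off())"
```

```text
the job is handed in; nothing more can be done
None
```

I weighed the tall white bottle and am now holding it for the inspection camera. The job was handed in at about 13 s on the robot's clock, and sign-off gives no verdict.

- **Weighing:** The bottle stood upright in the middle of the pan, let go of, for over 2.5 s. Pictures at the start and end of that time show it unmoved, with a gap to both fingers.
- **Showing:** The underside was measured about 100 mm from the lens and within about 2 mm of the viewing axis. A small upward drift of about 1.5 mm came after that, giving roughly 101 mm. The tool axis is 0.1° off the camera's measured viewing axis, which itself I know to about 1 to 2°.
- **Hold:** The grip is set to 25 N, and the arm was still at the last check. The predicted underside outline matched the picture, so the bottle had not slipped.
- **Bystanders:** The squat bottle is where it started, to within about 1 mm. I had no precise starting measurement for the jar or the brush, but both sit where the first pictures showed them. The top view could not see the brush at the end because the arm hid it, so that check rests on the scene camera alone.
- **Disagreement:** The two fixed cameras and the wrist camera differed by 1 to 3 mm on the pan and lens centres, well inside the tolerances.

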